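Square a study cast in the dial gauge and hold it there

ROBOT

A 6-joint arm with a two-finger parallel gripper is mounted at the origin on a cart in front of the work surface, level with it; the furniture and walls round the work are solid. World frame = base frame: x ahead of the robot, y to its left, z up, the work surface at z = 0. Lengths are in m, angles in rad, forces in N, time in s.
With the tool pointing down it reaches from about 0.3 to 0.75 m from the base axis. Payload 8.5 kg.
Tool frame: the origin (TCP) lies midway between the tips of the shut fingers; the grasp point (between the pads) lies 19 mm behind it; z points along the fingers, y is the line along which they close (so a half turn about z gives the same grasp; the last joint's range is limited). The gripper opens to 88 mm and grips with 3 to 60 N. Pads are 18 mm wide; open, the fingers measure 123 mm over their backs; the gripper's body (75 mm by 187 mm) begins 45 mm behind the grasp point.
Start: joints at [1.029, 0.381, 1.297, -0, 1.464, -0.215], TCP at [0.177, 0.521, 0.239] pointing down, gripper open.
Joint ranges: [-3.11, 3.11], [-0.89, 2.33], [0.22, 2.48], [-1.42, 4.56], [0.17, 2.85], [-2.88, 2.88]. Speed limits (rad/s): [2.39, 2.39, 3.14, 3.14, 3.14, 3.14].

INTERFACE

Orientations are given as a unit quaternion [x, y, z, w].
In Python, from workcell import sensors, viewer, close_job gives the robot as it stands. The module is installed in compiled form; this text tells all that it offers.
- The arm moves only by the shell command python3 -m pendant 'ROWS' [FORCE]. ROWS is JSON, a list that holds one entry, the list of rows, each a list of 7 numbers: the shift along the tool's x, y, z in units of 600 mm (1.0 is 600 mm), then the turn, a rotation vector about the tool's x, y, z in units of 30 degrees (1.0 is 30 degrees), then the opening, from -1 (shut) to 1 (fully open). A call has 1 to 12 rows; each row is the pose to reach, as a shift and turn from the pose commanded when the call began, along the tool's axes at that moment; what a row does not reach only later rows make up. A row lasts 1/8 s, in which the tool goes at most 62.5 mm and 10.7 degrees, less where a joint would pass 70% of its speed; a pose out of reach is approached as far as the arm can. A call with a number of a shift or a turn outside -1 to 1 is refused whole. A call with a gripper value outside its range is refused whole. The fingers move at their own pace and stop on an object; FORCE is the grip in N (left out, the last holds). Time passes only in rows, so rows that repeat a pose let the fingers close. It gives the time, the measured TCP pose, the force, the opening and the grip force at its end, in the units of the state.
- sensors.get_obs(): the state, without advancing time (a new reading comes with each control period).
- viewer.grab_frame(name): name is "side" or "top"; returns a dict with "color" (480x640x3 uint8, red, green, blue), "K" (3x3 intrinsics, pixels), "extrinsics" (4x4, takes a point from world to camera coordinates). Camera axes: x right, y up, looking along -z (the intrinsics and any distortion apply to the point x, -y, -z); pixel columns grow to the right and rows downward; lengths in m; the calibration is good to about 2 mm. A picture is of the moment at which its call begins. There is no depth.
- close_job(): hands the job in; it is judged then, once.
The state is a dict: "time": time; "joint_pos": joint angles; "qd": joint speeds; "joint_torque": joint torques, N m; "ee_pos": TCP position; "tcp_rot": TCP orientation; "wrist_force": force on the tool from outside, world axes, zero at the start; "torque": the same for the moment, N m; "width": opening from 0.0 (shut) to 1.0 (fully open); "finger_force": force on a finger pad.
Only numpy, scipy, OpenCV 4.12 (cv2) and the standard library are available. Lean on these libraries where they do the work, as an engineer would, in place of code of your own. Each camera call takes 0.05 s, during which the arm holds its last target. There are 200 camera calls.

TASK

Check the trimming of the buff lower study cast: pick it up with a light grip and seat it flat on the plate of the squaring gauge, right in the corner, with its back (the open heel end of the arch) flush against the rear stop, so that the dial's sprung plunger is pushed in, and its side flush against the side stop at the same time. Plaster chips easily, so squeeze, set down and press gently, and leave the cream upper cast where it stands. Finish while still holding the cast lightly pressed against both stops, so that the dial can be read; do not let go.

Things in the scene. Friction and masses are not known exactly. Their poses are not given: they have to be found in the camera images.
- lower_cast: Buff (sandy yellow) plaster lower study cast, 0.2 to 0.35 kg. Plinth 62 (x) x 66 (y) x 28 mm high, sharp upright sides; the horseshoe of teeth stands on it, to 56 mm. Origin: centre of the underside. z up, x to its back (open heel end; front teeth at -x), y to the flank for the side stop. Grip the plinth's upper half; it chips if the two fingers' forces add to 60 N or those from the gauge to 45 N.
- upper_cast: Cream upper study cast on a plinth 69 (x) x 66 (y) x 28 mm, 56 mm tall in all, loose; it is not to be moved. Origin: centre of its underside.
- gauge: Squaring gauge, fixed to the worktop: dark steel plate 150 (x) x 130 (y) mm, its flat top 14 mm above the worktop; a dial indicator lies face up behind the rear stop, from 85 to 138 mm in x, 29 mm high. Origin: centre of the plate's underside at worktop height. x points to the rear stop, y to the side stop, z up. The cast stands home with its origin at x = 4, y = 12, z = 14 mm, its axes along the gauge's.
- rear_stop: Bright steel bar along the gauge's y, 10 mm high above the plate and 12 mm thick, in two pieces either side of the plunger; its face looks to the gauge's -x and lies at gauge x = 35 mm, from y = -52 to 40 mm. Its origin and axes are the gauge's.
- side_stop: Bright steel bar along the gauge's x, 10 mm high above the plate and 12 mm thick; its face looks to the gauge's -y and lies at gauge y = 45 mm, from x = -46 to 30 mm. Its origin and axes are the gauge's.
- plunger (a joint): Travel of the dial's sprung plunger, m: 0 out (its tip, 6 mm across, stands 4 mm before the rear stop's face at gauge y = 12 mm, 5.5 mm above the plate), about 0.0036 with the cast flush against that face. The spring pushes back with 1 N at first, 2 N when flush. The dial's red needle turns with it.
- corner (a point): The inner corner of the gauge: where the planes of the two stop faces meet, at the height of the plate's top (gauge x = 35, y = 45, z = 14 mm).
- cast_back (a point): Middle of the lower cast's flat back face (cast x = +31 mm), 5.5 mm above its underside; belongs against the rear stop.
- cast_flank (a point): Middle of the lower cast's flat left flank (cast y = +33 mm), 5.5 mm above its underside; belongs against the side stop.
Things that resemble listed ones, but are neither listed nor needed, are in the scene too. Leave any black or blue look-alike of the lower_cast alone.

How it is judged:
By the outcome, as a careful person would: the job done as asked, in the order asked, and still so for the second after the job is handed in, while the arm keeps its last pose, push and grip.
It also fails if it takes over 58 s, if anything falls off the work surface, if the arm or the gripper's body presses on something with over 40 N, if the wrist force passes 120 N, or if a joint passes its speed limit or range.

## Working session

There is one attempt and no reset: what is moved stays moved. The work goes in short steps, Python scripts to look and compute and a shell command to move; the robot and the scene stay as the last step left them, time stands still between calls to the robot, and variables do not carry over. Pictures are saved under pics/ and viewed, at most 10 in all, crops included, and the job is handed in when it is done.

```bash
mkdir -p pics; python3 - <<'E'
from workcell import sensors, viewer
import cv2,numpy as np
print(sensors.get_obs())
for n in("side","top"):
    f=viewer.grab_frame(n); cv2.imwrite(f"pics/{n}0.png",f["color"][...,::-1]); np.savez(f"{n}.npz",**{k:f[k] for k in("K","extrinsics")}); print(n,[k for k in f],f["K"],f["extrinsics"].round(4))
    for k in f:
        if k not in("color","K","extrinsics"): print(k,f[k])
E
```

```text
{'time': 0.0, 'joint_pos': array([ 1.02868386e+00,  3.81206344e-01,  1.29822820e+00,  1.03931009e-05,
        1.46361293e+00, -2.15327237e-01]), 'qd': array([-0.00109998, -0.00038267,  0.00126002, -0.00252891, -0.00106551,
       -0.00068851]), 'joint_torque': array([ 3.27068028e-04, -4.37934530e+01, -2.24552590e+01,  7.13368622e-02,
        3.52767622e-02, -1.05732388e-04]), 'ee_pos': array([0.17642028, 0.52065034, 0.2381432 ]), 'tcp_rot': array([ 1.62667076e-01,  9.86680745e-01, -6.73956495e-04, -2.73747245e-04]), 'wrist_force': array([ 0.47006852, -0.20071241,  0.83202718]), 'torque': array([-0.01494176,  0.00983431,  0.0311386 ]), 'finger_force': 0.0, 'width': 0.99589314948982}
side ['color', 'K', 'extrinsics'] [[603.98289637   0.         314.40049018]
 [  0.         603.98289637 242.20743896]
 [  0.           0.           1.        ]] [[-0.9947 -0.102  -0.0095  0.5259]
 [ 0.0514 -0.5771  0.8151 -0.1418]
 [-0.0886  0.8103  0.5793 -0.9291]
 [ 0.      0.      0.      1.    ]]
top ['color', 'K', 'extrinsics'] [[504.63843825   0.         322.1928446 ]
 [  0.         504.63843825 235.51498628]
 [  0.           0.           1.        ]] [[-0.0077 -0.9999  0.0089 -0.1018]
 [ 0.986  -0.0061  0.1668 -0.5636]
 [-0.1667  0.0101  0.986  -0.9987]
 [ 0.      0.      0.      1.    ]]
```

View pics/side0.png

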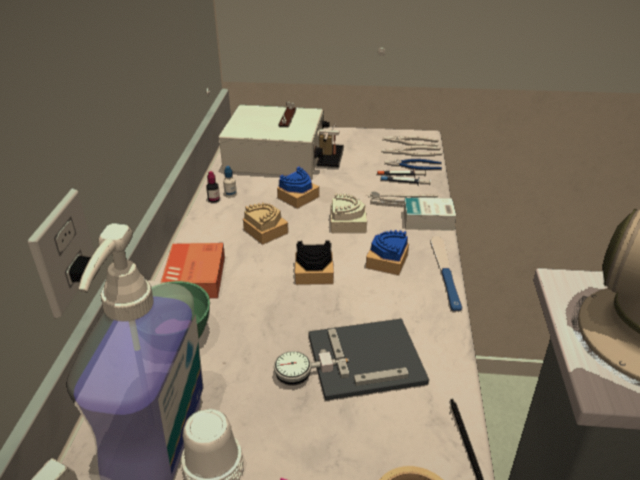

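View pics/top0.png

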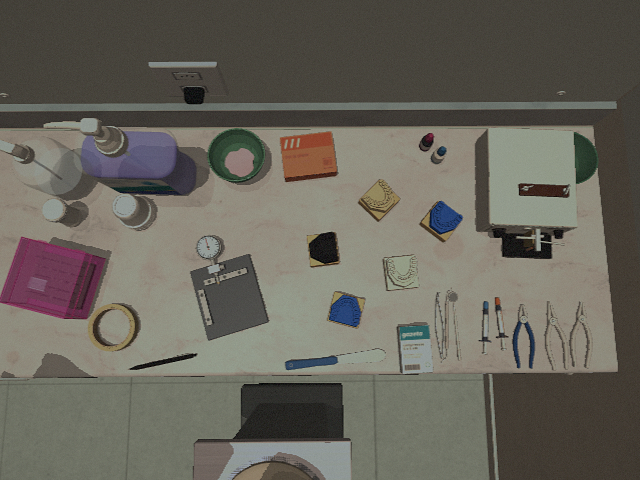

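The buff cast is at top (380,199) / side (265,220). The gauge is at top (230,295) / side (368,358), with its dial at top (208,245). I'll zoom in on both.

```bash
python3 - <<'E'
import cv2,numpy as np
t=cv2.imread("pics/top0.png");s=cv2.imread("pics/side0.png")
c=lambda i,x,y,w,h:cv2.resize(i[y:y+h,x:x+w],(400,300),interpolation=cv2.INTER_CUBIC)
cv2.imwrite("pics/z.png",np.vstack([np.hstack([c(t,348,172,64,48),c(t,170,230,120,120*3//4+20)[:300]]),np.hstack([c(s,232,196,64,48),c(s,270,310,160,120)])]))
E
```

```text
(no output)
```

View pics/z.png

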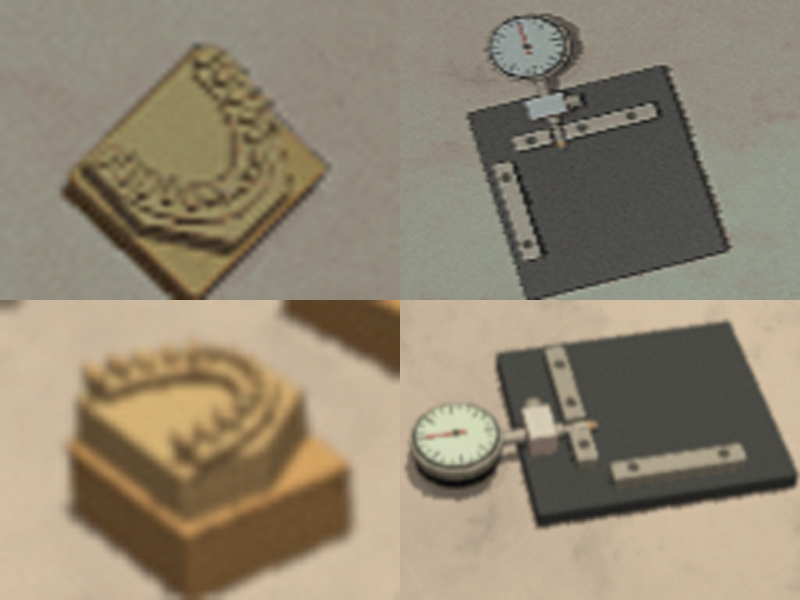

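The heel opens to the upper left in the top view. The plinth corners in that crop are left (65,185), right (328,165) and bottom (190,297). The gauge's rear stop and dial face image-up, with the side stop on the left. Next I'll fit both poses from the corners.

```bash
cat >h.py <<'E'
import numpy as np, cv2
from scipy.optimize import least_squares
C={n:np.load(f"{n}.npz") for n in("top","side")}
def proj(n,P):
    P=np.atleast_2d(P); T=C[n]["extrinsics"]; p=P@T[:3,:3].T+T[:3,3]
    p=p*[1,-1,-1]; q=p@C[n]["K"].T; return q[:,:2]/q[:,2:]
def world(pose,P):
    x,y,a=pose[:3]; P=np.atleast_2d(P); c,s=np.cos(a),np.sin(a)
    return np.c_[x+c*P[:,0]-s*P[:,1],y+s*P[:,0]+c*P[:,1],P[:,2]]
def fit(obs,x0):
    f=lambda p:np.concatenate([(proj(n,world(p,np.array(P)/1000.))-uv).ravel() for n,P,uv in obs])
    r=least_squares(f,x0,loss="soft_l1"); return r.x,f(r.x).reshape(-1,2)
E
python3 - <<'E'
from h import *
t=lambda u,v:np.array([348+u/6.25,172+v/6.25]); s=lambda u,v:np.array([232+u/6.25,196+(v-300)/6.25])
tg=lambda u,v:np.array([170+(u-400)/3.333,230+v/2.727]); sg=lambda u,v:np.array([270+(u-400)/2.5,310+(v-300)/2.5])
c=[("top",(31,33,28),t(65,185)),("top",(-31,-33,28),t(328,165)),("top",(-31,33,28),t(190,297)),
("side",(31,33,28),s(190,520)),("side",(31,-33,28),s(72,450)),("side",(-31,33,28),s(350,465)),("side",(31,33,0),s(190,598)),("side",(31,-33,0),s(72,510)),("side",(-31,33,0),s(350,535))]
g=[("top",(75,65,14),tg(468,115)),("top",(75,-65,14),tg(668,66)),("top",(-75,-65,14),tg(730,247)),("top",(-75,65,14),tg(527,297)),
("side",(75,-65,14),sg(497,355)),("side",(-75,-65,14),sg(730,322)),("side",(-75,65,14),sg(797,475)),("side",(75,65,14),sg(540,515))]
for o,x0 in((c,(.5,-.2,.8)),(g,(.35,.1,.3))):
    for n in("top","side","both"):
        p,r=fit([q for q in o if n in("both",q[0])],x0); print(n,p.round(4),np.degrees(p[2]).round(2)); print(r.round(1).tolist())
E
```

```text
top [ 0.6436 -0.2284  0.803 ] 46.01
[[-0.4, -0.9], [-0.3, 0.0], [1.0, 0.8]]
side [ 0.6453 -0.2241  0.7634] 43.74
[[-0.8, 1.6], [-1.2, -2.5], [0.8, -1.2], [0.1, 1.4], [-0.0, 0.0], [1.3, -0.2]]
both [ 0.6454 -0.2272  0.776 ] 44.46
[[-1.0, -2.3], [-0.9, -0.2], [-0.2, -0.1], [-0.3, 0.6], [-1.0, -3.2], [1.0, -2.3], [0.6, 0.5], [0.2, -0.7], [1.5, -1.3]]
top [0.4413 0.0892 0.2851] 16.33
[[0.1, -1.5], [-0.5, -1.1], [0.1, 1.1], [0.3, 1.2]]
side [0.4421 0.0974 0.2921] 16.73
[[-0.8, -0.9], [0.3, -1.0], [2.1, 0.2], [-0.7, 0.9]]
both [0.4419 0.0935 0.294 ] 16.84
[[-2.2, -1.4], [-2.9, -1.5], [-1.7, 0.4], [-1.3, 1.1], [-0.5, -2.6], [0.3, -2.7], [2.1, -2.0], [-0.3, -1.3]]
```

```bash
cat >>h.py <<'E'
from scipy.optimize import minimize
def prism(a,b,h): return np.array([(x,y,z) for x in(-a,a) for y in(-b,b) for z in h])/2000.
def hullmask(pts,S=8):
    m=np.zeros((480*S//4,640*S//4),np.uint8)
    return m
def iou_fit(n,hull,P,x0):
    # both convex polygons; minimise area of symmetric difference
    hull=hull.astype(np.float32).reshape(-1,1,2); A=cv2.contourArea(hull)
    def f(p):
        q=cv2.convexHull(proj(n,world(p,P)).astype(np.float32)); i,_=cv2.intersectConvexConvex(hull,q)
        return (A+cv2.contourArea(q)-2*i)/A
    r=minimize(f,x0,method="Nelder-Mead",options=dict(initial_simplex=np.array([x0]+[np.array(x0)+d for d in np.diag([.01,.01,.08])]),xatol=1e-5,fatol=1e-6)); return r.x,r.fun
E
python3 - <<'E'
from h import *
vis=[]
for n,bg,bc in(("top",(183,245,95,100),(352,172,56,56)),("side",(300,312,135,90),(238,195,56,50))):
    im=cv2.imread(f"pics/{n}0.png"); lab=cv2.cvtColor(im,cv2.COLOR_BGR2LAB).astype(float)
    for k,(x,y,w,h) in(("gauge",bg),("cast",bc)):
        c=im[y:y+h,x:x+w].astype(float)
        m=(c.max(2)<(95 if n=="side" else 88)) if k=="gauge" else ((c[...,2]-c[...,0])>(45 if n=="side" else 30))
        _,l,st,_=cv2.connectedComponentsWithStats(m.astype(np.uint8)); i=1+st[1:,4].argmax(); mm=(l==i).astype(np.uint8)
        cnt=max(cv2.findContours(mm,cv2.RETR_EXTERNAL,cv2.CHAIN_APPROX_NONE)[0],key=len).reshape(-1,2)
        corners=np.concatenate([cnt+np.array(d) for d in((-.5,-.5),(.5,-.5),(-.5,.5),(.5,.5))])+[x,y]
        hull=cv2.convexHull(corners.astype(np.float32)).reshape(-1,2)
        P,x0=(prism(150,130,(0,28)),(.442,.093,.29)) if k=="gauge" else (prism(62,66,(0,56)),(.645,-.226,.78))
        # (heights given doubled: prism divides by 2000)
        p,e=iou_fit(n,hull,P,x0); print(n,k,p.round(4),np.degrees(p[2]).round(2),"symdiff",round(e,3),st[i])
        v=c.copy(); v[mm>0]=v[mm>0]*.5+[0,0,120]
        S=4; v=cv2.resize(v.astype(np.uint8),None,fx=S,fy=S,interpolation=0)
        q=cv2.convexHull(proj(n,world(p,P)).astype(np.float32)).reshape(-1,2)
        cv2.polylines(v,[np.int32((q-[x,y]+.5)*S)],True,(0,255,0),1)
        v=cv2.copyMakeBorder(v,0,max(0,400-v.shape[0]),0,max(0,540-v.shape[1]),0)[:400,:540]; vis.append(cv2.resize(v,(400,296)))
cv2.imwrite("pics/fit.png",np.vstack([np.hstack(vis[:2]),np.hstack(vis[2:])]))
E
```

```text
top gauge [0.4417 0.0913 0.2871] 16.45 symdiff 0.121 [   7    0   79   95 3975]
top cast [ 0.6463 -0.2286  0.7767] 44.5 symdiff 0.042 [  6   7  42  42 884]
side gauge [0.4441 0.0937 0.2865] 16.41 symdiff 0.125 [  17    7  112   82 5308]
side cast [ 0.6379 -0.225   0.957 ] 54.83 symdiff 0.487 [   0    0   56   50 1861]
```

View pics/fit.png

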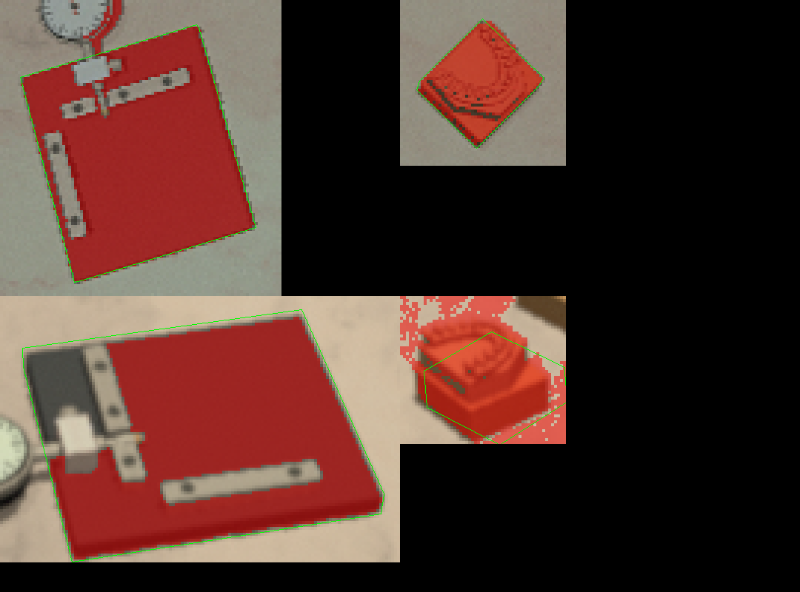

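The overlay gives gauge ≈ (0.443, 0.0925, 16.4°) with both views agreeing to about 2 mm, and cast ≈ (0.646, -0.2265, 44.5°). The side-view cast mask failed, so I'm using the top fit and the side corners for the cast. I'll grip across the flanks with the fingertips about 12 mm above the underside, so they clear the 10 mm stops.

```bash
cat >go.py <<'E'
# prints shift/turn in pendant units from the present pose to a tool-down target: x y z yaw_of_tool_y(deg)
import sys,numpy as np
from scipy.spatial.transform import Rotation as R
from workcell import sensors
o=sensors.get_obs(); r=R.from_quat(o["tcp_rot"])
x,y,z,a=map(float,sys.argv[1:5]); a=np.radians(a)
ty=np.array([np.cos(a),np.sin(a),0]); tz=np.array([0,0,-1.]); G=R.from_matrix(np.c_[np.cross(ty,tz),ty,tz])
print("t",o["time"],"pos",o["ee_pos"].round(4),"yaw",np.degrees(np.arctan2(*r.as_matrix()[1::-1,1])).round(2),"F",o["wrist_force"].round(1),"w",round(o["width"]*88,1),"ff",o["finger_force"],"q",o["joint_pos"].round(2))
print("shift",(r.inv().apply(np.array([x,y,z])-o["ee_pos"])/.6).round(4),"turn",((r.inv()*G).as_rotvec()/np.radians(30)).round(4))
E
python3 go.py .646 -.2265 .15 -45.5
```

```text
t 0.1 pos [0.1764 0.5207 0.2382] yaw 71.28 F [-0.5 -0.3  0.5] w 88.3 ff 0.0 q [ 1.03  0.38  1.3   0.    1.46 -0.22]
shift [-1.141  -0.928   0.1479] turn [-2.0000e-03  2.1000e-03  3.8925e+00]
```

```bash
python3 -m pendant '[[[-0.1,-0.08,0,0,0,0.2,1],[-0.2,-0.16,0,0,0,0.4,1],[-0.28,-0.23,0,0,0,0.6,1],[-0.36,-0.29,0,0,0,0.8,1],[-0.44,-0.36,0,0,0,1,1],[-0.52,-0.42,0,0,0,1,1],[-0.56,-0.46,0,0,0,1,1],[-0.56,-0.46,0,0,0,1,1]]]' 20; python3 go.py .646 -.2265 .15 -45.5
```

```text
time: 1.1
ee_pos: [0.4077, 0.1486, 0.2384]
tcp_rot: [0.415, 0.91, -0.0, -0.0]
wrist_force: [0.5, 1.9, 0.7]
width: 1.005
finger_force: 0.0
t 1.1 pos [0.4077 0.1486 0.2384] yaw 40.93 F [0.5 1.9 0.7] w 88.5 ff 0.0 q [ 0.08  0.18  1.59 -0.    1.37 -0.64]
shift [-0.7325 -0.1095  0.1474] turn [-1.0000e-03  1.0000e-03  2.8811e+00]
```

```bash
python3 -m pendant '[[[-0.1,-0.02,0,0,0,0.3,1],[-0.2,-0.03,0,0,0,0.6,1],[-0.3,-0.05,0,0,0,0.9,1],[-0.4,-0.06,0,0,0,1,1],[-0.5,-0.08,0,0,0,1,1],[-0.6,-0.09,0,0,0,1,1],[-0.69,-0.1,0,0,0,1,1],[-0.73,-0.11,0,0,0,1,1],[-0.73,-0.11,0,0,0,1,1]]]'; python3 -m pendant '[[[0,0,0,0,0,0.3,1],[0,0,0,0,0,0.6,1],[0,0,0,0,0,0.9,1],[0,0,0,0,0,1,1]]]';python3 go.py .646 -.2265 .1 -45.5
```

```text
time: 2.22
ee_pos: [0.6459, -0.2211, 0.2374]
tcp_rot: [0.634, 0.773, -0.0, -0.001]
wrist_force: [-0.0, 0.9, 0.3]
width: 1.001
finger_force: 0.0
time: 2.72
ee_pos: [0.6452, -0.2187, 0.2391]
tcp_rot: [0.813, 0.582, 0.0, -0.0]
wrist_force: [0.4, 0.5, -0.4]
width: 0.999
finger_force: 0.0
t 2.725 pos [ 0.6452 -0.2187  0.2391] yaw -18.78 F [ 0.4  0.5 -0.4] w 87.9 ff 0.0 q [-0.5   0.62  0.87  0.    1.64 -0.17]
shift [-0.012   0.0055  0.2318] turn [-8.000e-04 -5.000e-04  8.906e-01]
```

```bash
python3 -m pendant '[[[-0.006,0.003,0,0,0,0.3,1],[-0.012,0.0055,0,0,0,0.6,1],[-0.012,0.0055,0.06,0,0,0.89,1],[-0.012,0.0055,0.12,0,0,0.89,1],[-0.012,0.0055,0.18,0,0,0.89,1],[-0.012,0.0055,0.23,0,0,0.89,1],[-0.012,0.0055,0.23,0,0,0.89,1]]]'; python3 go.py .646 -.2265 .012 -45.5; python3 - <<'E'
from workcell import viewer
import cv2,numpy as np
t=viewer.grab_frame("top")["color"][...,::-1];s=viewer.grab_frame("side")["color"][...,::-1]
c=lambda i,x,y,w,h:cv2.resize(i[y:y+h,x:x+w],(400,400),interpolation=cv2.INTER_CUBIC)
cv2.imwrite("pics/pre.png",np.hstack([c(t,320,140,120,120),c(s,205,150,120,120)]))
E
```

```text
time: 3.6
ee_pos: [0.6453, -0.2265, 0.0991]
tcp_rot: [0.925, 0.38, -0.001, -0.002]
wrist_force: [-0.6, 0.5, 0.3]
width: 0.998
finger_force: 0.0
t 3.6 pos [ 0.6453 -0.2265  0.0991] yaw -45.34 F [-0.6  0.5  0.3] w 87.8 ff 0.0 q [-0.51  0.73  1.08  0.    1.34  0.28]
shift [0.0011 0.0015 0.1452] turn [-0.009   0.0022  0.0055]
```

View pics/pre.png

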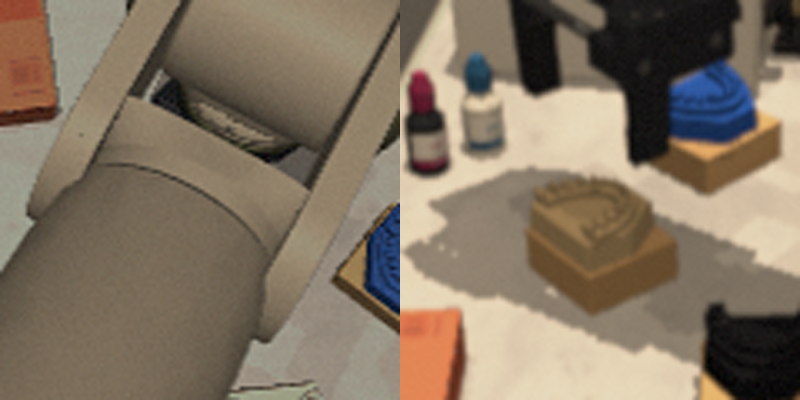

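The side crop shows the fingertips straddling the cast in image direction: near tip at (645,160), far tip at (537,95). I'll check these against the camera model.

```bash
python3 - <<'E'
from h import *
a=np.radians(-45.34)
for s in(1,-1):
    P=[(w,s*e,0) for w in(-.009,.009) for e in(.044,.0615)]
    W=world((.6453,-.2265,a-np.pi/2),P); W[:,2]=.0991
    print(s,((proj("side",W)-[205,150])*3.333+[400,0]).round(0).tolist())
E
```

```text
1 [[537.0, 96.0], [520.0, 84.0], [564.0, 86.0], [546.0, 75.0]]
-1 [[628.0, 158.0], [647.0, 172.0], [655.0, 147.0], [675.0, 160.0]]
```

Predicted and seen tips agree to within about 1 mm. Now I'll descend to tip height 14 mm and close lightly.

```bash
python3 -m pendant '[[[0.001,0.0015,0.05,-0.009,0.002,0.005,1],[0.001,0.0015,0.09,-0.009,0.002,0.005,1],[0.001,0.0015,0.12,-0.009,0.002,0.005,1],[0.001,0.0015,0.135,-0.009,0.002,0.005,1],[0.001,0.0015,0.142,-0.009,0.002,0.005,1],[0.001,0.0015,0.142,-0.009,0.002,0.005,1]]]'; python3 -m pendant '[[[0,0,0,0,0,0,0.7],[0,0,0,0,0,0,0.6],[0,0,0,0,0,0,0.5],[0,0,0,0,0,0,0.4],[0,0,0,0,0,0,0.3],[0,0,0,0,0,0,0.3],[0,0,0,0,0,0,0.3],[0,0,0,0,0,0,0.3]]]' 15; python3 go.py .646 -.2265 .1 -45.5
```

```text
time: 4.45
ee_pos: [0.6476, -0.2293, 0.016]
tcp_rot: [0.926, 0.378, 0.002, 0.002]
wrist_force: [1.7, 0.1, 0.5]
width: 0.999
finger_force: 0.0
time: 5.45
ee_pos: [0.6473, -0.2291, 0.0157]
tcp_rot: [0.926, 0.378, 0.001, 0.002]
wrist_force: [-2.1, 2.3, 5.6]
width: 0.749
finger_force: 15.0
t 5.45 pos [ 0.6473 -0.2291  0.0157] yaw -45.57 F [-2.1  2.3  5.6] w 65.9 ff 15.012641698122025 q [-0.51  0.82  1.15 -0.    1.17  0.28]
shift [ 0.0016 -0.004  -0.1405] turn [ 0.0086 -0.0021 -0.0025]
```

```bash
python3 -m pendant '[[[0,0,-0.02,0,0,0,0.3],[0,0,-0.06,0,0,0,0.3],[0,0,-0.12,0,0,0,0.3],[0,0,-0.18,0,0,0,0.3],[0,0,-0.2,0,0,0,0.3],[0,0,-0.2,0,0,0,0.3]]]'; cat >gg.py <<'E'
import sys,subprocess
from h import *
x,y,z=map(float,sys.argv[1:4]); w=world((.443,.0925,np.radians(16.4)),(x/1e3,y/1e3,z/1e3))[0]
print(w.round(4)); subprocess.run(["python3","go.py",*map(str,w),str(16.4-90)])
E
python3 gg.py -14 2 110
```

```text
time: 6.2
ee_pos: [0.6469, -0.229, 0.1354]
tcp_rot: [0.926, 0.378, 0.002, 0.002]
wrist_force: [0.2, 0.1, -3.2]
width: 0.747
finger_force: 15.0
t 6.2 pos [ 0.6469 -0.229   0.1354] yaw -45.58 F [ 0.2  0.1 -3.2] w 65.7 ff 14.996429979801178 q [-0.51  0.7   1.03 -0.    1.41  0.28]
shift [ 0.1133 -0.6347  0.0391] turn [ 0.0094 -0.0045  0.934 ]
[0.429  0.0905 0.11  ]
```

```bash
python3 -m pendant '[[[0.008,-0.04,0,0,0,0.08,0.3],[0.02,-0.11,0,0,0,0.2,0.3],[0.035,-0.19,0,0,0,0.35,0.3],[0.05,-0.28,0,0,0,0.5,0.3],[0.066,-0.37,0,0,0,0.65,0.3],[0.082,-0.46,0,0,0,0.8,0.3],[0.096,-0.54,0,0,0,0.9,0.3],[0.107,-0.6,0.01,0.005,-0.002,0.93,0.3],[0.113,-0.63,0.02,0.009,-0.004,0.934,0.3],[0.113,-0.635,0.03,0.009,-0.004,0.934,0.3],[0.113,-0.635,0.039,0.009,-0.004,0.934,0.3],[0.113,-0.635,0.039,0.009,-0.004,0.934,0.3]]]'; python3 gg.py -14 2 45;  python3 - <<'E'
from workcell import viewer
import cv2,numpy as np
s=viewer.grab_frame("side")["color"][...,::-1]; cv2.imwrite("pics/over.png",cv2.resize(s[200:420,250:450],(600,660*600//660))[:600]) 
E
```

```text
time: 7.7
ee_pos: [0.4292, 0.0899, 0.1099]
tcp_rot: [0.99, 0.142, -0.0, -0.0]
wrist_force: [0.2, -0.1, -3.1]
width: 0.747
finger_force: 15.0
t 7.7 pos [0.4292 0.0899 0.1099] yaw -73.66 F [ 0.2 -0.1 -3.1] w 65.7 ff 14.996535927057266 q [-0.07  0.35  1.79  0.    1.    1.22]
shift [ 0.     -0.001   0.1082] turn [-0.0009  0.0013 -0.0018]
[0.429  0.0905 0.045 ]
```

View pics/over.png

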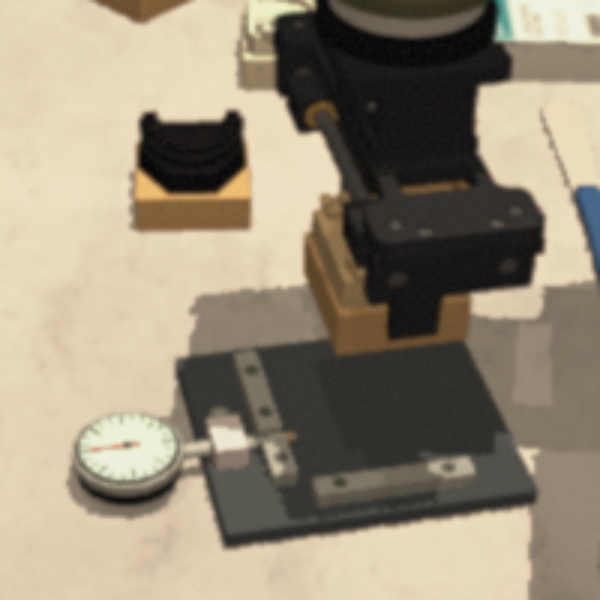

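The cast hangs level over the plate, heel toward the dial. Its lower flank corners are at crop (338,352) and (468,340). From these I'll estimate its offset in the grip.

```bash
python3 - <<'E'
from h import *
for d in(-.003,0,.003):
    W=world((.4292,.0899,np.radians(16.34)),[(.031+d,.033,0),(-.031+d,.033,0)]); W[:,2]=.0942
    print(d,((proj("side",W)-[250,200])*[3,2.727]).round(0).tolist())
E
```

```text
-0.003 [[344.0, 353.0], [478.0, 336.0]]
0 [[338.0, 354.0], [471.0, 337.0]]
0.003 [[331.0, 354.0], [465.0, 338.0]]
```

```bash
python3 -m pendant '[[[0,-0.001,0.03,0,0,0,0.3],[0,-0.001,0.07,0,0,0,0.3],[0,-0.001,0.1,0,0,0,0.3],[0,-0.001,0.115,0,0,0,0.3],[0,-0.001,0.124,0,0,0,0.3],[0,-0.001,0.124,0,0,0,0.3]]]'; python3 -m pendant '[[[0,0,0.0015,0,0,0,0.3],[0,0,0.003,0,0,0,0.3],[0,0,0.0045,0,0,0,0.3],[0,0,0.0055,0,0,0,0.3],[0,0,0.0055,0,0,0,0.3]]]'; python3 gg.py -14 2 30
```

```text
time: 8.5
ee_pos: [0.4288, 0.0911, 0.0361]
tcp_rot: [0.99, 0.143, 0.0, -0.0]
wrist_force: [-0.1, -0.1, -3.1]
width: 0.745
finger_force: 15.0
time: 9.12
ee_pos: [0.4285, 0.0912, 0.0327]
tcp_rot: [0.99, 0.143, -0.0, -0.0]
wrist_force: [0.0, 0.1, -3.3]
width: 0.749
finger_force: 15.0
t 9.125 pos [0.4285 0.0912 0.0327] yaw -73.6 F [ 0.   0.1 -3.3] w 65.9 ff 14.99647781252861 q [-0.06  0.48  1.88  0.    0.78  1.22]
shift [0.0004 0.0014 0.0045] turn [-0.0007  0.0001  0.0002]
[0.429  0.0905 0.03  ]
```

Expected touch is at about z = 0.0297, so I'll go in 0.6 mm steps.

```bash
python3 -m pendant '[[[0,0,0.001,0,0,0,0.3],[0,0,0.002,0,0,0,0.3],[0,0,0.003,0,0,0,0.3],[0,0,0.003,0,0,0,0.3]]]' | grep -E "pos|wrist"; python3 -m pendant '[[[0,0,0.001,0,0,0,0.3],[0,0,0.001,0,0,0,0.3],[0,0,0.001,0,0,0,0.3]]]'| grep -E "pos|wrist"; python3 -m pendant '[[[0,0,0.001,0,0,0,0.3],[0,0,0.001,0,0,0,0.3],[0,0,0.001,0,0,0,0.3]]]'| grep -E "pos|wrist"
```

```text
ee_pos: [0.4285, 0.0912, 0.0308]
wrist_force: [0.1, -0.5, -3.1]
ee_pos: [0.4285, 0.0912, 0.0303]
wrist_force: [0.4, 0.5, -2.7]
ee_pos: [0.4286, 0.0912, 0.0298]
wrist_force: [-0.6, -0.3, -0.9]
```

```bash
python3 -m pendant '[[[0,0,0.0005,0,0,0,0.3],[0,0,0.0005,0,0,0,0.3],[0,0,0.0005,0,0,0,0.3]]]'| grep -E "pos|wrist"; python3 gg.py 3 12 29.5
```

```text
ee_pos: [0.4286, 0.0912, 0.0298]
wrist_force: [-2.5, 0.5, 5.4]
t 10.75 pos [0.4286 0.0912 0.0298] yaw -73.59 F [-2.5  0.5  5.4] w 66.2 ff 14.998616874217987 q [-0.06  0.49  1.88  0.    0.77  1.22]
shift [ 0.0287 -0.0152  0.0004] turn [-0.0003 -0.0006  0.0004]
[0.4425 0.1049 0.0295]
```

```bash
python3 -m pendant '[[[0.004,-0.002,-0.0003,0,0,0,0.3],[0.008,-0.005,-0.0003,0,0,0,0.3],[0.012,-0.008,-0.0003,0,0,0,0.3],[0.016,-0.01,-0.0003,0,0,0,0.3],[0.019,-0.01,-0.0003,0,0,0,0.3],[0.02,-0.01,-0.0003,0,0,0,0.3],[0.02,-0.01,-0.0003,0,0,0,0.3]]]'| grep -E "pos|wrist"; python3 gg.py 3 12 29.5; python3 -m pendant '[[[0.001,0,0,0,0,0,0.3],[0.002,0,0,0,0,0,0.3],[0.003,0,0,0,0,0,0.3],[0.004,0,0,0,0,0,0.3],[0.004,0,0,0,0,0,0.3]]]'| grep -E "pos|wrist"; python3 gg.py 3 12 29.5
```

```text
ee_pos: [0.4379, 0.1006, 0.0298]
wrist_force: [-5.7, -1.1, 7.4]
t 11.625 pos [0.4379 0.1006 0.0298] yaw -73.59 F [-5.7 -1.1  7.4] w 66.4 ff 14.999323189258575 q [-0.04  0.5   1.85  0.    0.79  1.24]
shift [ 0.0093 -0.0047  0.0004] turn [-0.0013  0.0018  0.0004]
[0.4425 0.1049 0.0295]
ee_pos: [0.4399, 0.1013, 0.0297]
wrist_force: [-4.7, -1.0, 8.1]
t 12.25 pos [0.4399 0.1013 0.0297] yaw -73.58 F [-4.7 -1.   8.1] w 66.1 ff 15.001230686903 q [-0.04  0.51  1.85  0.    0.79  1.25]
shift [ 0.0058 -0.0045  0.0003] turn [-0.0018  0.0032  0.0005]
[0.4425 0.1049 0.0295]
```

```bash
python3 -m pendant '[[[0,0,-0.0005,0,0,0,0.3],[0,0,-0.0005,0,0,0,0.3]]]'| grep -E "pos|wrist"; for i in 1; do python3 -m pendant '[[[0.001,0,0,0,0,0,0.3],[0.002,0,0,0,0,0,0.3],[0.003,0,0,0,0,0,0.3],[0.004,0,0,0,0,0,0.3],[0.004,0,0,0,0,0,0.3]]]'; done| grep -E "pos|wrist"; python3 gg.py 3 12 29.5
```

```text
ee_pos: [0.4401, 0.1013, 0.0297]
wrist_force: [-4.9, 0.1, 3.8]
ee_pos: [0.4431, 0.1018, 0.0298]
wrist_force: [-2.7, 0.0, -1.7]
t 13.125 pos [0.4431 0.1018 0.0298] yaw -73.59 F [-2.7  0.  -1.7] w 65.5 ff 14.997877925634384 q [-0.04  0.51  1.84  0.    0.79  1.25]
shift [ 0.0005 -0.0052  0.0005] turn [-0.0008 -0.0002  0.0003]
[0.4425 0.1049 0.0295]
```

```bash
P='grep -E pos|wrist'; python3 -m pendant '[[[0.001,0,0,0,0,0,0.3],[0.001,0,0,0,0,0,0.3],[0.001,0,0,0,0,0,0.3]]]'| grep -E "pos|wrist"; python3 -m pendant '[[[0.001,0,0,0,0,0,0.3],[0.001,0,0,0,0,0,0.3],[0.001,0,0,0,0,0,0.3]]]'| grep -E "pos|wrist"; python3 gg.py 3 12 29.5
```

```text
ee_pos: [0.4435, 0.1019, 0.0298]
wrist_force: [-2.4, 0.4, -1.5]
ee_pos: [0.4436, 0.1019, 0.0298]
wrist_force: [-4.2, -2.2, -0.5]
t 13.875 pos [0.4436 0.1019 0.0298] yaw -73.58 F [-4.2 -2.2 -0.5] w 65.6 ff 14.99830037355423 q [-0.04  0.51  1.84 -0.    0.8   1.25]
shift [-0.0003 -0.0052  0.0006] turn [-0.0007  0.0027  0.0007]
[0.4425 0.1049 0.0295]
```

```bash
python3 -m pendant '[[[0.001,0,0,0,0,0,0.3],[0.001,0,0,0,0,0,0.3],[0.001,0,0,0,0,0,0.3]]]'| grep -E "pos|wrist"; python3 -m pendant '[[[0,-0.001,0,0,0,0,0.3],[0,-0.002,0,0,0,0,0.3],[0,-0.003,0,0,0,0,0.3],[0,-0.003,0,0,0,0,0.3],[0,-0.003,0,0,0,0,0.3]]]'| grep -E "pos|wrist"; python3 gg.py 3 12 29.5
```

```text
ee_pos: [0.4436, 0.1019, 0.0298]
wrist_force: [-7.0, -4.6, 1.2]
ee_pos: [0.4433, 0.1032, 0.0298]
wrist_force: [-6.9, -7.7, 1.1]
t 14.875 pos [0.4433 0.1032 0.0298] yaw -73.56 F [-6.9 -7.7  1.1] w 65.8 ff 14.997022300958633 q [-0.03  0.51  1.84 -0.    0.8   1.25]
shift [-0.0004 -0.0031  0.0005] turn [0.0009 0.0052 0.0013]
[0.4425 0.1049 0.0295]
```

```bash
for i in 1; do python3 -m pendant '[[[0,-0.001,0,0,0,0,0.3],[0,-0.001,0,0,0,0,0.3],[0,-0.001,0,0,0,0,0.3]]]'; done| grep -E "pos|wrist"; python3 -m pendant '[[[0,-0.001,0,0,0,0,0.3],[0,-0.001,0,0,0,0,0.3],[0,-0.001,0,0,0,0,0.3]]]'| grep -E "pos|wrist"; python3 gg.py 3 12 29.5
```

```text
ee_pos: [0.4431, 0.1038, 0.0298]
wrist_force: [-6.5, -7.9, 1.9]
ee_pos: [0.4429, 0.1043, 0.0298]
wrist_force: [-6.8, -7.3, 1.3]
t 15.625 pos [0.4429 0.1043 0.0298] yaw -73.56 F [-6.8 -7.3  1.3] w 66.0 ff 14.99716579914093 q [-0.03  0.51  1.84 -0.    0.8   1.26]
shift [-0.0005 -0.0011  0.0006] turn [0.0009 0.0051 0.0012]
[0.4425 0.1049 0.0295]
```

Still sliding freely in y, so I'll continue.

```bash
python3 -m pendant '[[[0,-0.001,0,0,0,0,0.3],[0,-0.001,0,0,0,0,0.3],[0,-0.001,0,0,0,0,0.3]]]'| grep -E "pos|wrist"; python3 -m pendant '[[[0,-0.001,0,0,0,0,0.3],[0,-0.001,0,0,0,0,0.3],[0,-0.001,0,0,0,0,0.3]]]'| grep -E "pos|wrist"; python3 gg.py 3 12 29.5
```

```text
ee_pos: [0.4427, 0.1049, 0.0298]
wrist_force: [-6.4, -7.3, 0.9]
ee_pos: [0.4426, 0.1055, 0.0298]
wrist_force: [-7.9, -7.3, 0.2]
t 16.375 pos [0.4426 0.1055 0.0298] yaw -73.56 F [-7.9 -7.3  0.2] w 65.8 ff 14.997177869081497 q [-0.03  0.51  1.84 -0.    0.8   1.26]
shift [-0.0004  0.0009  0.0005] turn [0.0009 0.0052 0.0012]
[0.4425 0.1049 0.0295]
```

```bash
python3 -m pendant '[[[0,-0.001,0,0,0,0,0.3],[0,-0.001,0,0,0,0,0.3],[0,-0.001,0,0,0,0,0.3]]]'| grep -E "pos|wrist"; python3 -m pendant '[[[0,-0.001,0,0,0,0,0.3],[0,-0.001,0,0,0,0,0.3],[0,-0.001,0,0,0,0,0.3]]]'| grep -E "pos|wrist"; python3 gg.py 3 12 29.5;  python3 - <<'E'
from workcell import viewer
import cv2,numpy as np
s=viewer.grab_frame("side")["color"][...,::-1]; cv2.imwrite("pics/seat.png",cv2.resize(s[280:400,270:430],(800,600),interpolation=cv2.INTER_CUBIC)) 
E
```

```text
ee_pos: [0.4425, 0.1057, 0.0299]
wrist_force: [-6.7, -10.5, 0.8]
ee_pos: [0.4426, 0.1058, 0.0299]
wrist_force: [-6.7, -14.4, 1.5]
t 17.125 pos [0.4426 0.1058 0.0299] yaw -73.54 F [ -6.7 -14.4   1.5] w 65.6 ff 14.998162239789963 q [-0.03  0.51  1.84 -0.    0.8   1.26]
shift [-0.0006  0.0014  0.0006] turn [0.0038 0.0049 0.0019]
[0.4425 0.1049 0.0295]
```

View pics/seat.png

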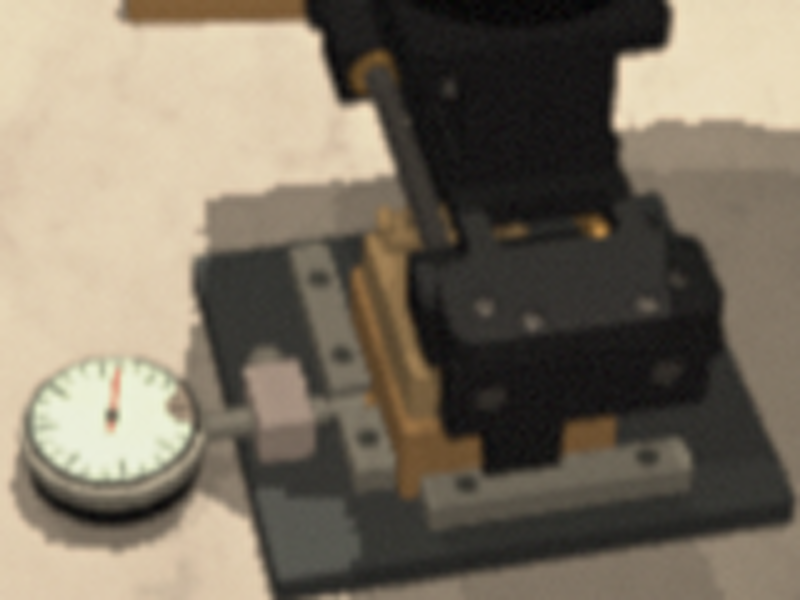

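The needle has turned about 95° and the flank meets the side stop. A dark strip seems to show between the rear stop (340,320) and the cast's back, so I'll compare with the predicted edges.

```bash
python3 - <<'E'
from h import *
s=cv2.imread("pics/seat.png"); g=(.443,.0925,np.radians(16.4))
pr=lambda P:((proj("side",world(g,np.array(P)/1e3))-[270,280]+.5)*5)
S=lambda P,c:cv2.polylines(s,[np.int32(pr(P).round())],False,c,1)
for a,b in((-52,8),(16,40)): S([(35,a,24),(35,b,24)],(0,255,0)); S([(47,a,24),(47,b,24),(35,b,24)],(0,255,0))
S([(-46,45,24),(30,45,24),(30,57,24),(-46,57,24),(-46,45,24)],(0,255,0))
for z in(24,42): S([(35,-21,z),(35,45,z),(-27,45,z)],(0,0,255))
S([(75,-65,14),(75,65,14),(-75,65,14),(-75,-65,14)],(255,255,0))
cv2.imwrite("pics/seat2.png",cv2.resize(s[180:580,180:720],(800,592),interpolation=cv2.INTER_CUBIC))
E
```

```text
(no output)
```

View pics/seat2.png

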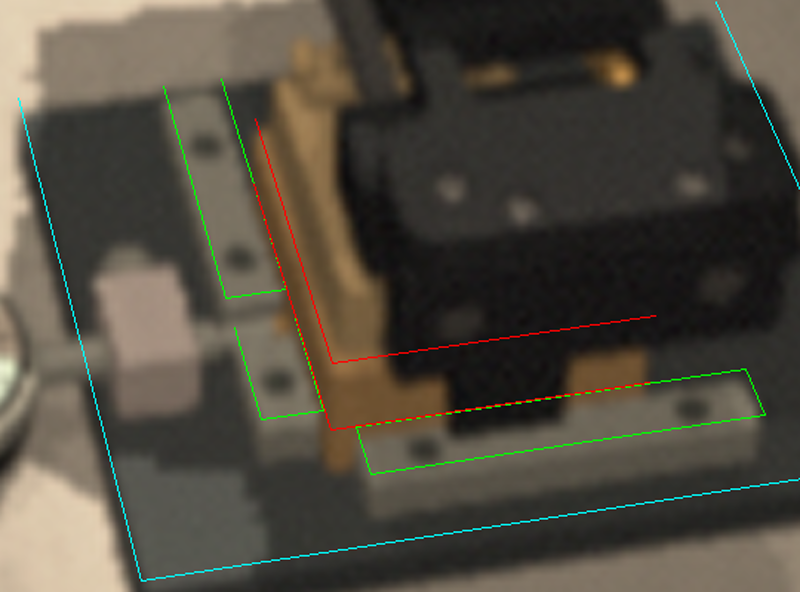

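Predicted home edges agree within a few pixels. I'll check the strip and the yaw with intensity profiles across the stop edge, before and now.

```bash
python3 - <<'E'
from h import *
from workcell import viewer
a=np.mean([viewer.grab_frame("side")["color"].astype(np.float32) for _ in range(8)],0)[...,::-1]; np.save("a.npy",a)
b=cv2.imread("pics/side0.png").astype(np.float32)
cv2.imwrite("pics/seat3.png",cv2.resize(np.clip(a[318:380,325:375]*1.6,0,255).astype(np.uint8),(480,595),interpolation=cv2.INTER_CUBIC))
g=(.443,.0925,np.radians(16.4)); xs=np.arange(29,52,1.)
print(xs.astype(int).tolist())
for y in(-40,-15,-8,0,5,20,28,36):
    uv=proj("side",world(g,np.c_[xs,0*xs+y,0*xs+24]/1e3)).astype(np.float32)
    f=lambda im:cv2.remap(im,uv[:,0],uv[:,1],cv2.INTER_LINEAR)[:,0]
    A,B=f(a),f(b); print(y,"now",A.mean(1).astype(int).tolist(),"r-b",(A[:,2]-A[:,0]).astype(int).tolist()); print("   before",B.mean(1).astype(int).tolist())
from workcell import sensors; o=sensors.get_obs(); print(o["wrist_force"],o["torque"])
E
```

```text
[29, 30, 31, 32, 33, 34, 35, 36, 37, 38, 39, 40, 41, 42, 43, 44, 45, 46, 47, 48, 49, 50, 51]
-40 now [47, 48, 50, 51, 52, 54, 59, 75, 91, 104, 107, 109, 109, 108, 108, 109, 110, 109, 103, 89, 74, 60, 54] r-b [6, 4, 3, 3, 3, 4, 6, 12, 17, 21, 22, 22, 22, 22, 22, 23, 23, 23, 22, 18, 14, 8, 5]
   before [72, 72, 72, 72, 71, 74, 82, 104, 126, 146, 151, 153, 150, 150, 151, 153, 154, 151, 140, 113, 84, 64, 62]
-15 now [85, 95, 93, 85, 74, 69, 72, 80, 95, 105, 110, 110, 110, 110, 110, 110, 110, 109, 100, 87, 71, 61, 54] r-b [57, 68, 69, 64, 56, 50, 42, 33, 26, 23, 23, 24, 24, 24, 23, 23, 23, 23, 21, 18, 14, 10, 6]
   before [72, 72, 73, 73, 72, 72, 83, 101, 129, 146, 154, 155, 155, 154, 155, 155, 154, 150, 133, 106, 76, 61, 58]
-8 now [84, 96, 93, 85, 73, 68, 71, 79, 95, 105, 110, 109, 108, 107, 109, 110, 111, 108, 99, 85, 71, 60, 54] r-b [57, 69, 69, 64, 55, 50, 43, 34, 27, 24, 24, 23, 23, 23, 23, 24, 24, 23, 21, 17, 13, 9, 6]
   before [72, 71, 71, 71, 71, 72, 81, 100, 128, 147, 154, 153, 150, 148, 151, 154, 156, 151, 133, 104, 75, 61, 60]
0 now [79, 86, 85, 80, 71, 68, 71, 82, 93, 98, 88
[... 927 characters left out ...]
, 81, 71, 66, 72, 85, 100, 104, 102, 95, 91, 91, 95, 100, 107, 110, 105, 86, 70, 57, 53] r-b [78, 77, 71, 61, 54, 49, 42, 33, 26, 22, 21, 19, 19, 18, 19, 20, 22, 22, 21, 17, 12, 7, 5]
   before [72, 72, 72, 72, 71, 72, 83, 110, 138, 146, 143, 135, 129, 130, 133, 139, 149, 151, 142, 105, 78, 60, 60]
36 now [81, 82, 81, 78, 73, 69, 73, 84, 104, 110, 110, 104, 101, 100, 101, 106, 110, 112, 105, 89, 72, 59, 54] r-b [61, 61, 60, 58, 54, 50, 42, 33, 26, 23, 22, 21, 21, 21, 21, 22, 23, 24, 22, 19, 14, 8, 6]
   before [71, 72, 72, 72, 72, 73, 87, 110, 143, 153, 153, 145, 141, 139, 139, 146, 152, 154, 140, 109, 78, 64, 63]
[ -6.16211486 -14.73682026   0.51741959] [-2.51102832  1.11446198  0.018269  ]
```

View pics/seat3.png

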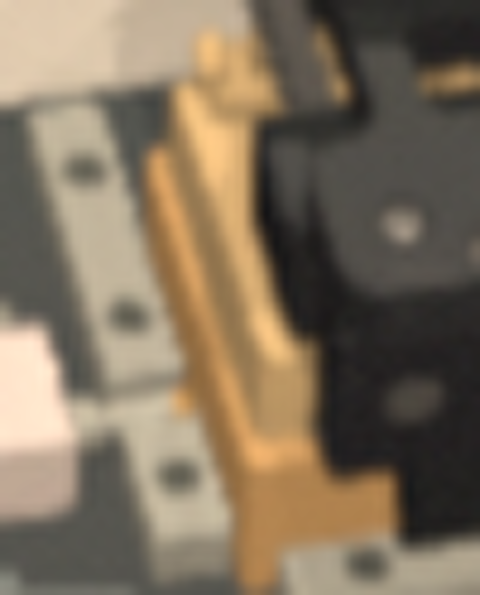

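The last picture shows the plinth's back touching the rear stop along its whole length. The profiles are the same from y = -15 to 36, with no dark gap. The loads are light at about 10 N rear, 12 N side, 4 N down and 15 N grip, so I'm handing in.

```bash
python3 -c "
from workcell import close_job
print(close_job())"
```

```text
the job is handed in; nothing more can be done
None
```

I handed the job in with the buff lower cast seated flat in the gauge corner, its back flush on the rear stop with the plunger pushed in and its flank against the side stop, still held at 15 N; the verdict was not shown.

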